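# Unclip the filter cover of the bench suction unit

### The arm

A 6-joint arm with a two-finger parallel gripper is mounted at the origin on a cart in front of the work surface, level with it; the furniture and walls round the work are solid. World frame = base frame: x ahead of the robot, y to its left, z up, the work surface at z = 0. Lengths are in m, angles in rad, forces in N, time in s.
With the tool pointing down it reaches from about 0.375 to 0.9 m from the base axis. Payload 3.1 kg.
Tool frame: the origin (TCP) lies on the centre line of the jaws, within the pads' length; the fingertips stand ahead of it and the grasp point (between the pads) lies 3 mm ahead of it (robot.tip_reach is the z of the fingertips in the tool frame, in m); z points along the fingers, y is the line along which they close (so a half turn about z gives the same grasp; the last joint's range is limited). The gripper opens to 87 mm and grips with 3 to 60 N. Pads are 19 mm wide; open, the fingers measure 117 mm over their backs; the gripper's body (75 mm by 190 mm) begins 51 mm behind the grasp point.
Start: joints at [-1.395, 0.527, 1.433, -0, 1.181, -0.178], TCP at [0.217, -0.586, 0.245] pointing down, gripper open.
Joint ranges: [-3.08, 3.08], [-0.75, 2.2], [0.22, 2.44], [-1.43, 4.57], [0, 2.65], [-2.85, 2.85]. Speed limits (rad/s): [2.79, 2.79, 3.14, 3.14, 3.14, 3.14].

### API

Orientations are given as a unit quaternion [x, y, z, w].
In Python, from rig import sensors, eyes, ticket, robot gives the robot as it stands.
- The arm moves only by the tool drive_tool, never from a script. Its argument "deltas" is a list that holds one entry, the list of rows, each a list of 6 numbers: the shift along the tool's x, y, z in mm, then the turn, a rotation vector about the tool's x, y, z in rad. A call has 1 to 8 rows; each row shifts and turns the commanded pose from where the row before left it, along the tool's axes as they then stand; what a row does not reach is not made up. A row lasts 1/12 s, in which the tool goes at most 41.7 mm and 7.16 degrees, less where a joint would pass 70% of its speed; a pose out of reach is approached as far as the arm can. A call is refused whole if a number of a shift passes 41.7 or a number of a turn 0.125, either way. A call with a gripper value outside its range is refused whole. "gripper" is the opening in per cent of the stroke, from 0 (shut) to 100 (fully open), set as the call begins (left out, the last holds). The fingers move at their own pace and stop on an object; "squeeze" is the grip in N (left out, the last holds). Time passes only in rows, so rows that do not move let the fingers close. It gives the time, the measured TCP pose, the force, the opening and the grip force at its end, in the units of the state.
- sensors.get_obs(): the state, without advancing time (a new reading comes with each control period).
- eyes.camera(name): name is "scene" or "top" or "wrist"; returns a dict with "img" (420x560x3 uint8, red, green, blue), "fov_y" (degrees; the focal length in pixels is half the picture's height over the tangent of half this angle, whatever the lens; pixels are square), "cx", "cy" (the principal point, pixels), "xyz" and "attitude" of the camera in the world; the wrist camera has in their place "hand_eye" (4x4, takes a point from camera to tool coordinates, whose origin is the TCP and whose axes are the flange's). Camera axes: x right, y up, looking along -z (the intrinsics and any distortion apply to the point x, -y, -z); pixel columns grow to the right and rows downward; lengths in m; the calibration is good to about 2 mm. A picture is of the moment at which its call begins: read the wrist's pose just before it. There is no depth.
- ticket.hand_in(): hands the job in; it is judged then, once.
The state is a dict: "time": time; "q": joint angles; "joint_velocities": joint speeds; "joint_torque": joint torques, N m; "position": TCP position; "tool_rot": TCP orientation; "ft_force": force on the tool from outside, world axes, zero at the start; "moment": the same for the moment, N m; "grip_width": finger opening in m; "grip_force": force on a finger pad.
Only numpy, scipy, OpenCV 4.12 (cv2) and the standard library are available. Lean on these libraries where they do the work, as an engineer would, in place of code of your own. Each camera call takes 0.05 s, during which the arm holds its last target. There are 200 camera calls.

### The job

Open the filter compartment of the small grey suction unit: press its snap tab inward, gently and no further than needed, until the cover pops up at the front, then draw the cover forward out of its rear keeper, lift it off and lay it, grip rib up, on the middle of the black rubber mat. Do not force the tab or pry the cover, do not drop the cover, and leave the things standing around alone.

Things in the scene. Friction and masses are not known exactly. Their poses are not given: they have to be found in the camera images.
- unit: Grey suction unit, fixed, 117 mm (its x, -55 to +62) x 124 mm (its y) x 67 mm high. Origin on the bench, z up; -x is its front, the tab side, turned to the robot (x within 0.3 rad of the robot's x). Cheeks 10.5 mm wide, 61.5 mm high, flank the cover. Fingers must press the unit and its tab with under 16 N.
- tab_nominal (a point): Fixed point of the unit, 75 mm in front of its origin, 48 mm up: nominal middle of the outer face of the snap tab's black thumb pad (26 mm wide, 14 mm high), which stands out 20 mm before the cover's skirt; unit's axes. The pad is screwed in or out on its stud: the real face lies up to 9 mm nearer the robot or further in, so find it by touch.
- bay_top (a point): Fixed point of the unit above the tab, at the cover's lower front edge. The tab flexes along the unit's +x (inward): yields from about 3 N, stiffens by 2.7 N per mm, frees the cover after 3 to 4 mm at 11 to 14 N, is overbent past 16 N, and springs back when let go. Once freed, the cover's front is pushed up by spring plungers and stays up.
- keeper (a point): Middle of the lower front edge of the unit's fixed rear keeper rail, 43.5 mm behind the unit's origin, 63 mm up; the rail is 124 mm long (y), 18.5 mm deep, 4 mm thick. The cover's tongues lie under it by 5.5 mm: the popped-up cover must be drawn 7 mm or more to the unit's front (-x) before it can go up. Cover against unit: under 25 N.
- cover: Loose grey clip-in cover, 0.13 kg: plate 97 (x, -55 to +42) x 100 (y) x 3.5 mm. Origin: middle of the plate's underside; clipped in, it is 59 mm over the unit's origin, axes alike. Two rear tongues reach to x = +49; a front skirt hangs 16 mm below the plate. Popped up: tilt 0.14 rad, front up. Laid down rib up it rests on skirt and tongues, tilt 0.15 rad, origin 8 mm above the support.
- cover_grip (a point): Middle of the grip rib on the cover's top: 50 mm long (cover x), 16 mm wide (cover y, the direction to pinch), 20 mm high; this point is 10 mm above the plate's upper face, which is clear for the fingers either side.
- cover_lip (a point): Middle of the plate's top front edge, on the cover; 62.5 mm above the bench when clipped in, about 77 mm when popped up.
- mat: Black rubber mat fixed on the bench, 170 x 160 x 3 mm, origin at the middle of its underside.
- bur_jar: Small clear jar with burs, 45 x 42 x 40 mm, origin under its middle; a bystander.
- white_bottle: White bottle, 54 mm across, 122 mm high, origin under its middle; a bystander.
- amber_bottle: Amber bottle, 40 mm across, 95 mm high, origin under its middle; a bystander.
- model_half: Plaster half model, 39 x 69 x 55 mm, origin under its middle; a bystander.

How it is judged:
By the outcome, as a careful person would: the job done as asked, in the order asked, and still so for the second after the job is handed in, with the robot touching nothing.
It also fails if it takes over 59 s, if anything falls off the work surface, if the arm or the gripper's body presses on something with over 40 N, if the wrist force passes 120 N, or if a joint passes its speed limit or range.

## Working session

There is one attempt and no reset: what is moved stays moved. The work goes in short steps, Python scripts to look and compute and a tool call to move; the robot and the scene stay as the last step left them, time stands still between calls to the robot, and variables do not carry over. Pictures are saved under pics/ and viewed, at most 10 in all, crops included, and the job is handed in when it is done.

Besides the shell and the picture viewer there is one more tool, called after "Call:" as name([rows], argument=value, ...), one row to a line, values as JSON. drive_tool: Moves the arm, as the interface text tells. Its arguments: {"type":"object","properties":{"deltas":{"type":"array"},"gripper":{"type":"number"},"squeeze":{"type":"number"}},"required":["deltas"]}

```bash
ls; mkdir -p pics
python3 - <<'E'
from rig import sensors, eyes, ticket, robot
import cv2,numpy as np
o=sensors.get_obs()
for k in o: print(k,np.round(o[k],4))
print(robot.tip_reach,[a for a in dir(robot) if a[0]!='_'])
for n in("scene","top"):
    c=eyes.camera(n); cv2.imwrite(f"pics/{n}0.png",c["img"][:,:,::-1]); print({k:v for k,v in c.items() if k!="img"})
E
```

```text
pics
time 0.0
q [-1.3955  0.5285  1.4339 -0.      1.1814 -0.1785]
joint_velocities [-0.0011 -0.0002  0.0001 -0.0024 -0.0004 -0.    ]
joint_torque [ 1.20000e-03 -4.40031e+01 -1.76590e+01  6.33000e-02  5.81000e-02
 -2.00000e-04]
position [ 0.2164 -0.5856  0.2436]
tool_rot [ 0.9844  0.176  -0.     -0.0011]
ft_force [-0.3244 -0.2459  0.029 ]
moment [-0.0022 -0.0235 -0.0263]
grip_force 0.0
grip_width 0.0871
0.022 ['Unreachable', 'tip_reach']
{'fov_y': 43.21991057656117, 'cx': 271.7756143803701, 'cy': 212.91127991685676, 'xyz': array([-0.57595863,  0.54033291,  0.78110059]), 'attitude': array([-0.26588222,  0.43650473,  0.72083018, -0.46816035])}
{'fov_y': 46.101529282172606, 'cx': 278.53105909666795, 'cy': 207.9891133045158, 'xyz': array([ 0.44663021, -0.02110999,  1.35801986]), 'attitude': array([-0.04157472,  0.03903523,  0.70768274, -0.70422506])}
```

View pics/scene0.png

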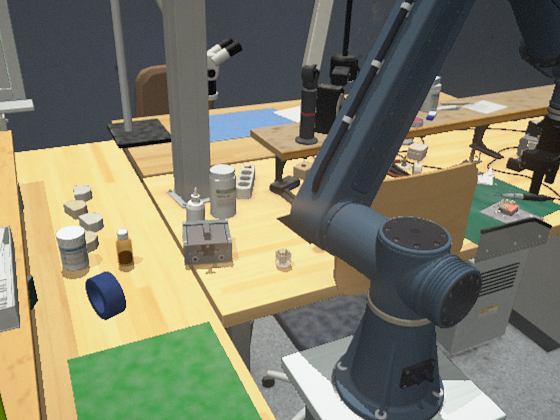

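View pics/top0.png

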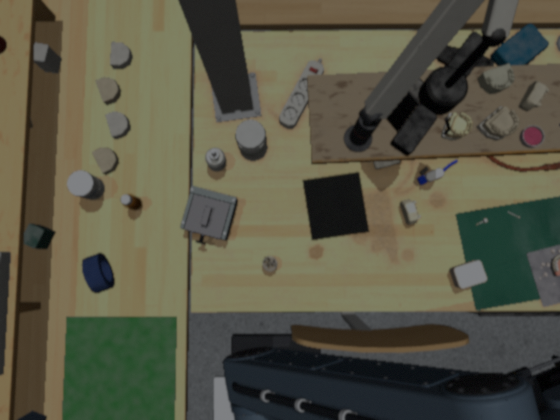

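The scene view shows the unit at (207,243) with its tab side towards the camera. In the top view the unit is at (209,213), the mat at (336,206), the jar at (269,264) and bottles at (215,158) and (251,139).

```bash
cat > h.py <<'E'
import numpy as np,cv2
from scipy.spatial.transform import Rotation as R
from rig import sensors,eyes
def pose():
    o=sensors.get_obs(); return np.array(o["position"]),R.from_quat(o["tool_rot"]),o
def cam(n):
    p,r,o=pose(); c=eyes.camera(n)
    if n=="wrist":
        H=np.array(c["hand_eye"]); c["R"]=r.as_matrix()@H[:3,:3]; c["t"]=p+r.as_matrix()@H[:3,3]
    else: c["R"]=R.from_quat(c["attitude"]).as_matrix(); c["t"]=np.array(c["xyz"])
    c["f"]=210/np.tan(np.radians(c["fov_y"])/2); return c
def p2w(c,u,v,z):
    d=c["R"]@np.array([(u-c["cx"])/c["f"],-(v-c["cy"])/c["f"],-1]); return c["t"]+d*(z-c["t"][2])/d[2]
def w2p(c,P):
    q=c["R"].T@(np.array(P)-c["t"]); return np.array([c["cx"]-c["f"]*q[0]/q[2],c["cy"]+c["f"]*q[1]/q[2]])
E
python3 - <<'E'
from h import *
c=cam("top")
for n,u,v,z in [("unit",209,213,.062),("mat",336,206,.003),("jar",269,264,.03),("b1",215,158,.1),("b2",251,139,.12),("wb",83,185,.1)]: print(n,p2w(c,u,v,z).round(3))
i=c["img"]; m=cv2.inRange(i,(0,0,0),(35,35,35)); m[:, :300]=0;m[:,372:]=0;m[:168]=0;m[245:]=0
ct=max(cv2.findContours(m,0,2)[0],key=cv2.contourArea); r=cv2.minAreaRect(ct); print(r)
for b in cv2.boxPoints(r): print(p2w(c,*b,.003).round(3))
print(p2w(c,*r[0],.003))
cv2.imwrite("pics/crop.png",cv2.resize(i[120:290,160:390,::-1],None,fx=3.4,fy=3.4,interpolation=2))
E
```

```text
unit [0.583 0.167 0.062]
mat [ 0.607 -0.175  0.003]
jar [0.448 0.01  0.03 ]
b1 [0.722 0.147 0.1  ]
b2 [0.767 0.053 0.12 ]
wb [0.653 0.488 0.1  ]
((335.4334716796875, 205.81790161132812), (58.46598815917969, 55.348819732666016), 81.25383758544922)
[ 0.677 -0.087  0.003]
[ 0.7   -0.239  0.003]
[ 0.538 -0.26   0.003]
[ 0.516 -0.109  0.003]
[ 0.6071066  -0.17389368  0.003     ]
```

View pics/crop.png

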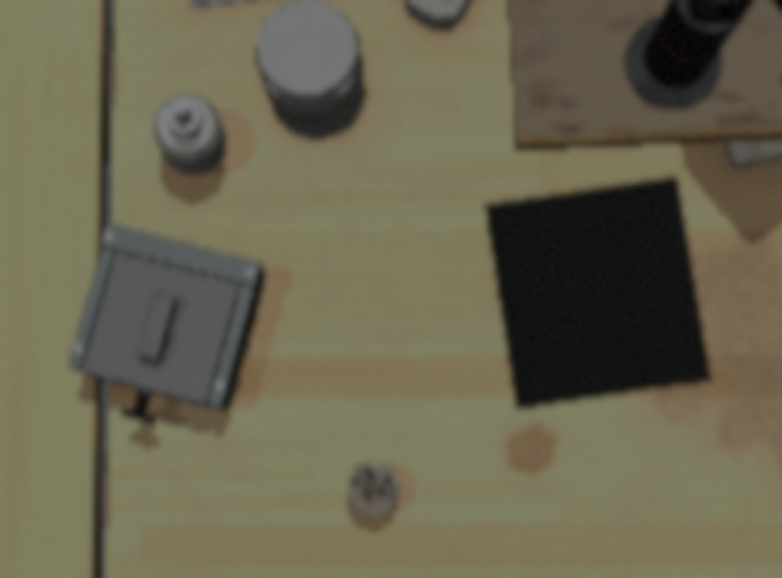

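In the crop the unit's top corners are rear-left (110,230), rear-right (260,265), front-right (225,408) and front-left (72,368). The tab is at (140,405) and the jar at (372,490). A chair back lies between the arm and the bench, so I'll check its height.

Run:
```python
from h import *
c=cam("top"); s=cam("scene"); w=cam("wrist")
f=lambda u,v,z:p2w(c,160+u/3.4,120+v/3.4,z)
RL,RR,FR,FL=f(110,230,.067),f(260,265,.067),f(225,408,.0615),f(72,368,.0615)
print(RL,RR,FR,FL)
for a,b in((FL,RL),(FR,RR)): d=b-a; print("x yaw",np.arctan2(d[1],d[0]),np.hypot(*d[:2]))
for a,b in((RR,RL),(FR,FL)): d=b-a; print("y yaw",np.arctan2(-d[0],d[1]),np.hypot(*d[:2]))
cen=(RL+RR+FR+FL)/4; print("mid",cen)
for a,b in(((468,338),(475,168)),((292,335),(338,240))):
    A=p2w(c,*a,0)-c["t"]; B=p2w(s,*b,0)-s["t"]
    k=np.linalg.lstsq(np.c_[A,-B],s["t"]-c["t"],rcond=None)[0]; print("chair",c["t"]+k[0]*A,s["t"]+k[1]*B)
print(w["hand_eye"],w["fov_y"])
```

```text
[0.64991285 0.21108074 0.067     ] [0.62180919 0.09410714 0.067     ] [0.51126743 0.12107818 0.0615    ] [0.54280659 0.23988392 0.0615    ]
x yaw -0.2627063227800843 0.11091156559590101
x yaw -0.23931384532210365 0.11378453014522985
y yaw -0.23578744168649657 0.12030227657643232
y yaw -0.2594832861607922 0.12292078988031582
mid [0.58144902 0.1665375  0.06425   ]
chair [ 0.28809721 -0.42275929  0.27256684] [ 0.28903462 -0.42162099  0.27200873]
chair [ 0.2801608  -0.04769477  0.15878562] [ 0.28422516 -0.04091409  0.15807112]
[[-1.67225522e-03  9.58089930e-01  2.86462718e-01  7.89528882e-02]
 [ 9.99998500e-01  1.73166013e-03  4.59626054e-05 -6.84435436e-04]
 [-4.52019760e-04  2.86462366e-01 -9.58091389e-01 -1.39863920e-01]
 [ 0.00000000e+00  0.00000000e+00  0.00000000e+00  1.00000000e+00]] 67.70177662485955
```

Call:
drive_tool([
  [[0, 0, -35, 0, 0, 0.121], [0, 0, -35, 0, 0, 0.121], [0, 0, -35, 0, 0, 0.121], [0, 0, -35, 0, 0, 0.121], [0, 0, -35, 0, 0, 0.121], [15.6, -33.5, 0, 0, 0, 0], [15.6, -33.5, 0, 0, 0, 0], [15.6, -33.5, 0, 0, 0, 0]],
], gripper=0)

```text
time: 0.97
position: [0.2871, -0.5, 0.4203]
tool_rot: [0.992, -0.126, 0.0, 0.001]
ft_force: [0.8, -0.6, 0.7]
grip_width: 0.0416
grip_force: 0.0
```

Call:
drive_tool([
  [[15.6, -33.5, 0, 0, 0, 0], [15.6, -33.5, 0, 0, 0, 0], [15.6, -33.5, 0, 0, 0, 0], [15.6, -33.5, 0, 0, 0, 0], [15.6, -33.5, 0, 0, 0, 0], [15.6, -33.5, 0, 0, 0, 0], [15.6, -33.5, 0, 0, 0, 0], [-7.4, -35.4, 0, 0, 0, 0]],
])

```text
time: 1.63
position: [0.4557, -0.2639, 0.4192]
tool_rot: [0.992, -0.125, 0.001, 0.0]
ft_force: [0.9, -0.2, 0.9]
grip_width: 0.0007
grip_force: 0.0
```

Call:
drive_tool([
  [[-7.4, -35.4, 0, 0, 0, 0], [-7.4, -35.4, 0, 0, 0, 0], [-7.4, -35.4, 0, 0, 0, 0], [-7.4, -35.4, 0, 0, 0, 0], [-7.4, -35.4, 0, 0, 0, 0], [-7.4, -35.4, 0, 0, 0, 0], [-7.4, -35.4, 0, 0, 0, 0], [-7.4, -35.4, 0, 0, 0, 0]],
])

```text
time: 2.3
position: [0.4652, 0.0264, 0.4197]
tool_rot: [0.992, -0.125, 0.0, -0.0]
ft_force: [0.4, 0.2, 0.5]
grip_width: 0.0006
grip_force: 0.0
```

Call:
drive_tool([
  [[-7.4, -35.4, 0, 0, 0, 0], [-7.4, -35.4, 0, 0, 0, 0], [-7.4, -35.4, 0, 0, 0, 0], [-7.4, -35.4, 0, 0, 0, 0], [0, 0, 40, 0, 0, 0], [0, 0, 40, 0, 0, 0], [0, 0, 30, 0, 0, 0], [0, 0, 0, 0, 0, 0]],
])

```text
time: 2.97
position: [0.4675, 0.169, 0.3038]
tool_rot: [0.992, -0.125, -0.007, 0.002]
ft_force: [-0.1, -0.0, -0.4]
grip_width: 0.0005
grip_force: 0.0
```

Run:
```python
from h import *
import pickle
p,r,o=pose(); print(p,r.as_euler('xyz'),o["q"],o["ft_force"])
w=cam("wrist"); pickle.dump(w,open("w1.pkl","wb")); cv2.imwrite("pics/w1.png",w["img"][:,:,::-1])
```

```text
[0.46750798 0.16895009 0.30376646] [ 3.13635794  0.01322441 -0.25037798] [ 1.21627648e-01  2.87669463e-01  1.66184498e+00 -7.48921136e-05
  1.20630075e+00  1.94279454e+00] [-0.06980858 -0.03536307 -0.35694151]
```

View pics/w1.png

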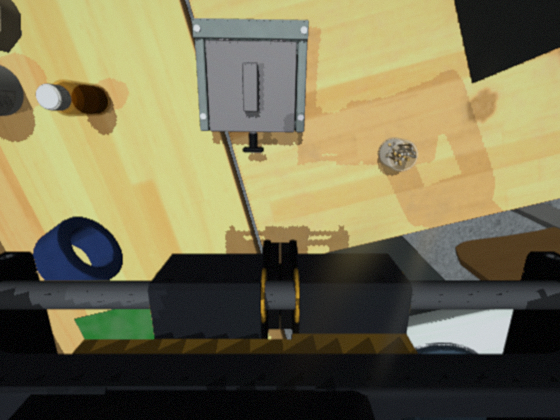

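The wrist view shows the unit squarely. Its corners are RL (194,21), RR (308,20), FR (305,131) and FL (200,131). The rib is at (250,87) and the tab pad at (253,150).

Run:
```python
from h import *
import pickle
from scipy.optimize import least_squares
w=pickle.load(open("w1.pkl","rb"))
P=[(.062,.062,.067),(.062,-.062,.067),(-.055,-.062,.0615),(-.055,.062,.0615)]
uv=np.array([(194,21),(308,20),(305,131),(200,131)])
def X(q,a): c,s=np.cos(q[2]),np.sin(q[2]); return [q[0]+c*a[0]-s*a[1],q[1]+s*a[0]+c*a[1],a[2]]
g=lambda q:np.concatenate([w2p(w,X(q,a))-b for a,b in zip(P,uv)])
s=least_squares(g,[.578,.167,-.25],x_scale=[.01,.01,.1]); print(s.x,s.fun.round(1))
q=s.x
for a in [(-.075,0,.048),(-.084,0,.048),(-.066,0,.048),(0,0,.0825)]: print(a,w2p(w,X(q,a)).round(1))
print("rib top",p2w(w,250,87,.0825),"pad",p2w(w,253,143,.055))
for x in(-.115,-.0845): print("press",X(q,(x,0,.064)))
```

```text
[ 0.58022531  0.17141001 -0.25566338] [-2.2 -1.9  1.  -0.2  0.5  1.6  0.9  1.2]
(-0.075, 0, 0.048) [254.4 148.1]
(-0.084, 0, 0.048) [254.5 155.3]
(-0.066, 0, 0.048) [254.2 140.7]
(0, 0, 0.0825) [250.7  81.1]
rib top [0.57475932 0.17373733 0.0825    ] pad [0.5146637  0.18964038 0.055     ]
press [np.float64(0.46896329603332976), np.float64(0.2004920502389829), 0.064]
press [np.float64(0.49847191638030947), np.float64(0.19277898825182005), 0.064]
```

Call:
drive_tool([
  [[-1, -4, 35, 0, 0, 0], [-1, -4, 35, 0, 0, 0], [-1, -4, 35, 0, 0, 0], [-1, -4, 35, 0, 0, 0], [-1, -4, 35, 0, 0, 0], [-1, -4, 35, 0, 0, 0], [-1, -4, 30, 0, 0, 0], [0, 0, 0, 0, 0, 0]],
])

```text
time: 3.68
position: [0.4719, 0.198, 0.0665]
tool_rot: [0.992, -0.125, -0.003, 0.001]
ft_force: [-0.3, -0.5, 0.0]
grip_width: 0.0004
grip_force: 0.0
```

Call:
drive_tool([
  [[0, 0, 0, 0, 0, 0], [0, 0, 0, 0, 0, 0], [0, 0, 0, 0, 0, 0]],
])

```text
time: 3.93
position: [0.4748, 0.1982, 0.0723]
tool_rot: [0.992, -0.125, 0.003, -0.001]
ft_force: [0.0, -0.2, -0.3]
grip_width: 0.0004
grip_force: 0.0
```

Run:
```python
from h import *
p,r,o=pose(); print(p,r.as_euler('xyz'),o["ft_force"])
y=-.253; c,s=np.cos(y),np.sin(y); d=p[:2]-[.579,.170]; print("unit xy",c*d[0]+s*d[1],-s*d[0]+c*d[1])
w=cam("wrist"); cv2.imwrite("pics/w2.png",w["img"][:,:,::-1])
```

```text
[0.47481527 0.19817971 0.07228371] [-3.13912253 -0.00546525 -0.25152039] [ 0.01158022 -0.2080476  -0.29488055]
unit xy -0.10792175129554774 0.0012042009843434391
```

View pics/w2.png

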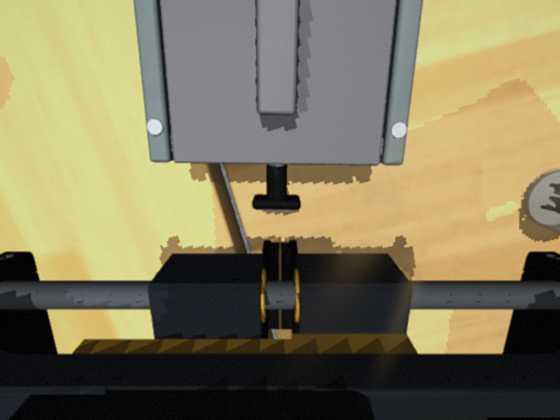

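The wrist view shows the pad at (277,202), centred in front of the closed fingers at (281,260). I'll lower slightly and then feel forward.

Call:
drive_tool([
  [[0, 0, 4, 0, 0, 0], [0, 0, 3, 0, 0, 0], [2, 0, 0, 0, 0, 0], [2, 0, 0, 0, 0, 0], [2, 0, 0, 0, 0, 0], [2, 0, 0, 0, 0, 0], [0, 0, 0, 0, 0, 0], [0, 0, 0, 0, 0, 0]],
])

```text
time: 4.65
position: [0.4803, 0.1959, 0.0625]
tool_rot: [0.992, -0.125, 0.0, -0.0]
ft_force: [-0.2, -0.8, 0.3]
grip_width: 0.0006
grip_force: 0.0
```

Call:
drive_tool([
  [[1, 0, 0, 0, 0, 0], [1, 0, 0, 0, 0, 0], [1, 0, 0, 0, 0, 0], [0, 0, 0, 0, 0, 0], [0, 0, 0, 0, 0, 0]],
])

```text
time: 5.07
position: [0.483, 0.1952, 0.0626]
tool_rot: [0.992, -0.125, 0.0, -0.0]
ft_force: [-0.4, 0.1, -0.3]
grip_width: 0.0005
grip_force: 0.0
```

Call:
drive_tool([
  [[1, 0, 0, 0, 0, 0], [1, 0, 0, 0, 0, 0], [0, 0, 0, 0, 0, 0], [0, 0, 0, 0, 0, 0]],
])

```text
time: 5.4
position: [0.485, 0.1947, 0.0626]
tool_rot: [0.992, -0.125, 0.0, -0.0]
ft_force: [0.3, -0.4, -0.2]
grip_width: 0.0005
grip_force: 0.0
```

Call:
drive_tool([
  [[1, 0, 0, 0, 0, 0], [1, 0, 0, 0, 0, 0], [0, 0, 0, 0, 0, 0]],
])

```text
time: 5.65
position: [0.4872, 0.1942, 0.0626]
tool_rot: [0.992, -0.125, 0.0, -0.0]
ft_force: [0.2, -0.9, 0.1]
grip_width: 0.0007
grip_force: 0.0
```

Call:
drive_tool([
  [[1, 0, 0, 0, 0, 0], [1, 0, 0, 0, 0, 0], [0, 0, 0, 0, 0, 0]],
])

```text
time: 5.9
position: [0.4891, 0.1937, 0.0626]
tool_rot: [0.992, -0.125, 0.0, -0.0]
ft_force: [0.9, -0.4, -0.2]
grip_width: 0.0004
grip_force: 0.0
```

Call:
drive_tool([
  [[1, 0, 0, 0, 0, 0], [0.5, 0, 0, 0, 0, 0], [0, 0, 0, 0, 0, 0]],
])

```text
time: 6.15
position: [0.4905, 0.1934, 0.0626]
tool_rot: [0.992, -0.125, 0.0, -0.0]
ft_force: [0.0, 0.7, -0.7]
grip_width: 0.0006
grip_force: 0.0
```

Call:
drive_tool([
  [[1, 0, 0, 0, 0, 0], [0.5, 0, 0, 0, 0, 0], [0, 0, 0, 0, 0, 0]],
])

```text
time: 6.4
position: [0.4919, 0.193, 0.0626]
tool_rot: [0.992, -0.125, 0.0, -0.0]
ft_force: [-0.2, -0.2, -0.2]
grip_width: 0.0008
grip_force: 0.0
```

Call:
drive_tool([
  [[1, 0, 0, 0, 0, 0], [0.5, 0, 0, 0, 0, 0], [0, 0, 0, 0, 0, 0]],
])

```text
time: 6.65
position: [0.4925, 0.1927, 0.0625]
tool_rot: [0.992, -0.125, -0.001, 0.0]
ft_force: [-2.0, 0.9, 1.3]
grip_width: 0.0007
grip_force: 0.8
```

Call:
drive_tool([
  [[1, 0, 0, 0, 0, 0], [0.5, 0, 0, 0, 0, 0], [0, 0, 0, 0, 0, 0]],
])

```text
time: 6.9
position: [0.493, 0.1924, 0.0625]
tool_rot: [0.992, -0.125, -0.002, 0.0]
ft_force: [-4.3, 2.2, 3.8]
grip_width: 0.0001
grip_force: 2.6
```

Run:
```python
from h import *
p,r,o=pose(); print(p,r.as_euler('xyz'),o["ft_force"],o["moment"],r.inv().apply(o["ft_force"]),r.inv().apply(o["moment"]))
w=cam("wrist"); cv2.imwrite("pics/w3.png",cv2.resize(w["img"][130:330,150:410,::-1],None,fx=3,fy=3,interpolation=2))
```

```text
[0.49302478 0.19242389 0.06246407] [ 3.14077836  0.00319604 -0.25141545] [-4.27197419  2.21680376  3.83174812] [ 0.4402852   0.80603905 -0.03343965] [-4.7013769  -1.08124087 -3.81762354] [ 0.22602642 -0.89025657  0.03199251]
```

View pics/w3.png

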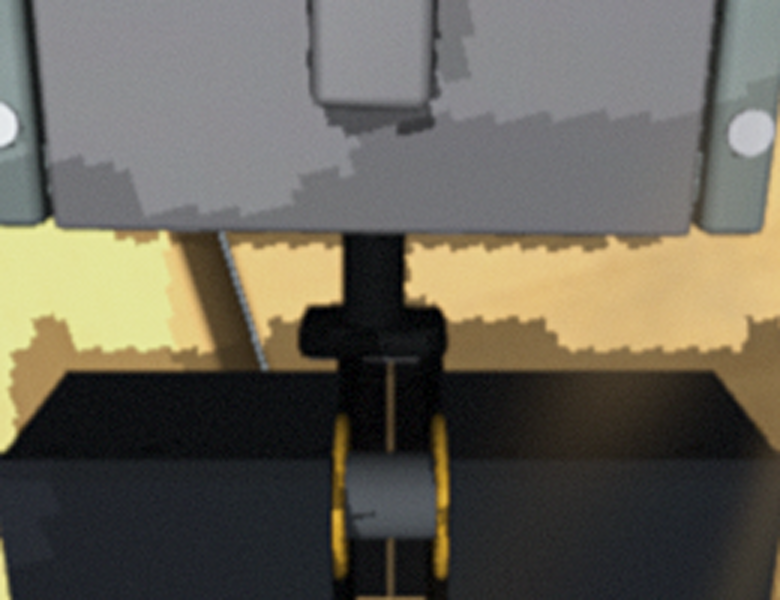

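The view shows the finger faces flat against the pad at (390,355). The upward force looks like friction from arm compliance, so I'll relieve it by raising the command slightly.

Call:
drive_tool([
  [[0, 0, -1, 0, 0, 0], [0, 0, 0, 0, 0, 0]],
])

```text
time: 7.12
position: [0.4931, 0.1923, 0.0631]
tool_rot: [0.992, -0.125, -0.002, 0.0]
ft_force: [-3.6, 2.1, -0.6]
grip_width: 0.0008
grip_force: 2.5
```

Call:
drive_tool([
  [[1, -0.1, -0.25, 0, 0, 0], [1, -0.1, -0.25, 0, 0, 0], [0, 0, 0, 0, 0, 0]],
])

```text
time: 7.37
position: [0.4941, 0.1921, 0.0632]
tool_rot: [0.992, -0.125, -0.003, 0.0]
ft_force: [-5.8, 2.9, -1.4]
grip_width: 0.0008
grip_force: 3.2
```

Call:
drive_tool([
  [[1, -0.1, -0.25, 0, 0, 0], [0.5, -0.1, -0.15, 0, 0, 0], [0, 0, 0, 0, 0, 0]],
])

```text
time: 7.62
position: [0.4945, 0.1919, 0.0632]
tool_rot: [0.992, -0.126, -0.004, 0.001]
ft_force: [-6.8, 3.7, -2.3]
grip_width: 0.0005
grip_force: 3.8
```

Call:
drive_tool([
  [[1, -0.4, 0.1, 0, 0, 0], [0.5, -0.4, 0.1, 0, 0, 0], [0, 0, 0, 0, 0, 0]],
])

```text
time: 7.87
position: [0.495, 0.1919, 0.0632]
tool_rot: [0.992, -0.125, -0.005, 0.001]
ft_force: [-9.6, 1.6, 2.1]
grip_width: 0.0005
grip_force: 4.5
```

Call:
drive_tool([
  [[1, -0.1, 0, 0, 0, 0], [0, 0, 0, 0, 0, 0]],
])

```text
time: 8.03
position: [0.4955, 0.1918, 0.0632]
tool_rot: [0.992, -0.125, -0.006, 0.001]
ft_force: [-8.5, 3.0, 0.6]
grip_width: 0.0005
grip_force: 4.9
```

Call:
drive_tool([
  [[0.7, -0.1, 0, 0, 0, 0], [0, 0, 0, 0, 0, 0]],
])

```text
time: 8.2
position: [0.4957, 0.1917, 0.0632]
tool_rot: [0.992, -0.125, -0.006, 0.001]
ft_force: [-10.5, 2.5, 2.5]
grip_width: 0.0005
grip_force: 5.3
```

Call:
drive_tool([
  [[0.5, -0.1, -0.1, 0, 0, 0], [0, 0, 0, 0, 0, 0]],
])

```text
time: 8.37
position: [0.4958, 0.1917, 0.0632]
tool_rot: [0.992, -0.125, -0.007, 0.001]
ft_force: [-11.6, 2.8, 1.8]
grip_width: 0.0004
grip_force: 5.5
```

```bash
cat > d.py <<'E'
from h import *
a=cv2.imread("pics/w3.png"); w=cam("wrist"); b=cv2.resize(w["img"][130:330,150:410,::-1],None,fx=3,fy=3,interpolation=2)
A,B=[cv2.cvtColor(x,6)[0:300,60:690].astype(np.float32) for x in(a,b)]
print(np.abs(A-B).mean(),cv2.phaseCorrelate(A,B)); print(pose()[2]["ft_force"])
E
python3 d.py
```

```text
8.374682 ((-0.034965040609449716, 0.01590332781668735), 0.10678081492582957)
[-10.7724509    2.86338465   2.80650374]
```

Call:
drive_tool([
  [[0.4, 0, -0.1, 0, 0, 0], [0, 0, 0, 0, 0, 0]],
])

```text
time: 8.58
position: [0.496, 0.1916, 0.0632]
tool_rot: [0.992, -0.125, -0.007, 0.001]
ft_force: [-10.9, 2.5, 1.7]
grip_width: 0.0005
grip_force: 5.6
```

```bash
python3 d.py
```

```text
8.617296 ((0.049856860661577684, -0.10195156568039465), 0.10647000018755595)
[-11.21581195   2.86985101   1.19019751]
```

Call:
drive_tool([
  [[0.4, 0, -0.1, 0, 0, 0], [0, 0, 0, 0, 0, 0]],
])

```text
time: 8.8
position: [0.4961, 0.1916, 0.0632]
tool_rot: [0.992, -0.125, -0.007, 0.001]
ft_force: [-11.0, 3.2, 1.9]
grip_width: 0.0008
grip_force: 5.8
```

```bash
python3 d.py
python3 - <<'E'
from h import *
w=cam("wrist"); s=cam("scene")
a=cv2.resize(w["img"][:330,100:450,::-1],None,fx=1.3,fy=1.3)
b=cv2.resize(s["img"][190:300,150:270,::-1],None,fx=2.8,fy=2.8,interpolation=2)
o=np.zeros((430,800,3),np.uint8); o[:a.shape[0],:a.shape[1]]=a; o[:b.shape[0],460:460+b.shape[1]]=b; cv2.imwrite("pics/w4.png",o)
E
```

```text
8.838767 ((-0.06742606830215436, -0.3064158173411329), 0.09832057396570841)
[-11.6302543    3.32931512   1.93398771]
```

View pics/w4.png

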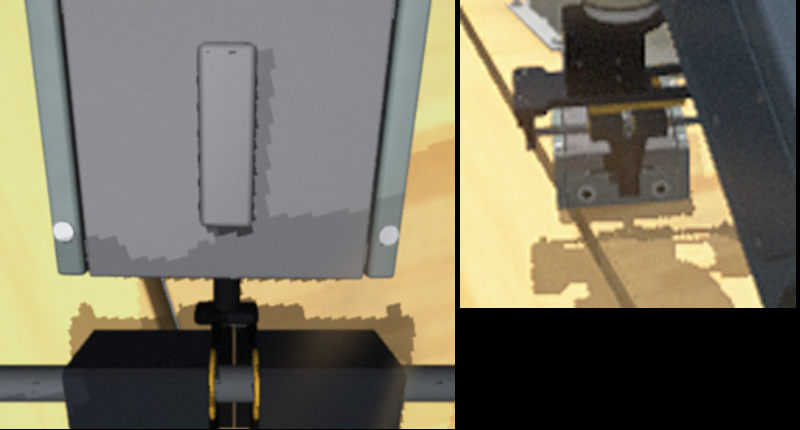

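Not popped yet; the cover is still flush with the cheeks, front edge at row 275. I'll carry on in small steps.

Call:
drive_tool([
  [[0.4, 0, 0, 0, 0, 0], [0, 0, 0, 0, 0, 0]],
])

```text
time: 9.12
position: [0.4963, 0.1915, 0.0632]
tool_rot: [0.992, -0.125, -0.007, 0.001]
ft_force: [-11.4, 2.8, 1.6]
grip_width: 0.0005
grip_force: 6.0
```

```bash
python3 d.py
```

```text
9.211037 ((-0.18864788430840917, -0.10564998276493043), 0.1088739751180013)
[-10.99405259   3.99045275   2.37977685]
```

Call:
drive_tool([
  [[0.3, 0, -0.1, 0, 0, 0], [0, 0, 0, 0, 0, 0]],
])

```text
time: 9.33
position: [0.4964, 0.1915, 0.0632]
tool_rot: [0.992, -0.125, -0.008, 0.001]
ft_force: [-12.4, 4.5, 1.7]
grip_width: 0.0003
grip_force: 6.1
```

```bash
python3 d.py
```

```text
9.35436 ((-0.04141357353444164, -0.004222152474397944), 0.11886828176180522)
[-11.45096866   4.20190103   1.32633833]
```

Call:
drive_tool([
  [[0.3, -0.1, 0, 0, 0, 0], [0, 0, 0, 0, 0, 0]],
])

```text
time: 9.55
position: [0.4965, 0.1915, 0.0632]
tool_rot: [0.992, -0.125, -0.008, 0.002]
ft_force: [-12.0, 3.7, 1.4]
grip_width: 0.0001
grip_force: 6.2
```

```bash
python3 d.py
```

```text
9.567821 ((0.05709040245557162, 0.12045926116886108), 0.11031254076957703)
[-12.33563418   4.20588419   2.05550564]
```

Call:
drive_tool([
  [[0.3, 0, -0.1, 0, 0, 0], [0, 0, 0, 0, 0, 0]],
])

```text
time: 9.77
position: [0.4968, 0.1914, 0.0633]
tool_rot: [0.992, -0.125, -0.008, 0.002]
ft_force: [-12.8, 3.2, 1.2]
grip_width: 0.0001
grip_force: 6.1
```

```bash
python3 d.py
```

```text
18.721191 ((-0.3237752751535936, 0.4410361917598209), 0.07231042210261027)
[-10.47637856   4.51708543   1.71860427]
```

The jump in the image difference, together with the force drop, says the cover has popped. I'll back off at once and rise.

Call:
drive_tool([
  [[-5, 0, 0, 0, 0, 0], [-10, 0, 0, 0, 0, 0], [-12, 0, 0, 0, 0, 0], [0, 0, -30, 0, 0, 0], [0, 0, -40, 0, 0, 0], [0, 0, -40, 0, 0, 0], [0, 0, 0, 0, 0, 0], [0, 0, 0, 0, 0, 0]],
])

```text
time: 10.48
position: [0.4809, 0.1987, 0.1779]
tool_rot: [0.992, -0.125, 0.005, -0.001]
ft_force: [-0.6, -0.1, 0.3]
grip_width: 0.0006
grip_force: 0.0
```

Call:
drive_tool([
  [[20, 0, 0, 0, -0.07, 0], [20, 0, 0, 0, -0.07, 0], [20, 0, 0, 0, 0, 0], [0, 0, 0, 0, 0, 0], [0, 0, 0, 0, 0, 0]],
], gripper=50)

```text
time: 10.9
position: [0.536, 0.1827, 0.1687]
tool_rot: [0.99, -0.126, -0.07, -0.008]
ft_force: [-0.8, 0.2, 0.7]
grip_width: 0.0261
grip_force: 0.0
```

Run:
```python
from h import *
import pickle
p,r,o=pose(); print(p,r.as_euler('xyz'),o["ft_force"],r.as_matrix().round(3))
y=-.253; c,s=np.cos(y),np.sin(y); d=p[:2]-[.579,.170]; print("unit xy",c*d[0]+s*d[1],-s*d[0]+c*d[1])
w=cam("wrist"); pickle.dump(w,open("w5.pkl","wb")); cv2.imwrite("pics/w5.png",w["img"][:,:,::-1])
```

```text
[0.53601164 0.18265324 0.16870763] [ 3.14064371  0.14147984 -0.25268437] [-0.82644786  0.1600338   0.69064768] [[ 0.959 -0.25  -0.137]
 [-0.248 -0.968  0.034]
 [-0.141  0.001 -0.99 ]]
unit xy -0.04478709256823621 0.0014900332000363121
```

View pics/w5.png

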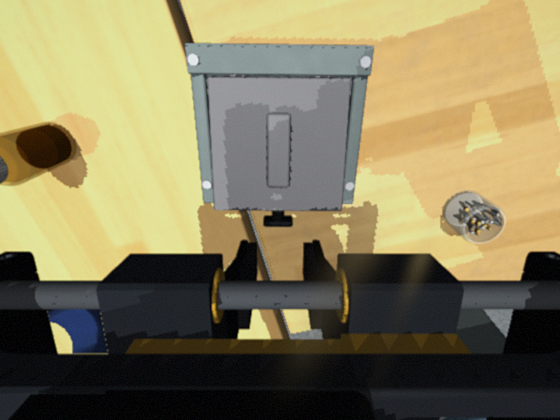

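The view shows the cover popped: its front edge at row 210 now overhangs the cheeks at row 203. The rib runs from (279,113) to (279,187).

Run:
```python
from h import *
import pickle
w=pickle.load(open("w5.pkl","rb")); p,r,o=pose(); y=-.253; c,s=np.cos(y),np.sin(y)
U=lambda P:np.array([c*(P[0]-.579)+s*(P[1]-.170),-s*(P[0]-.579)+c*(P[1]-.170),P[2]])
A,B=p2w(w,279,113,.0865),p2w(w,279,187,.0935); print(U(A),U(B)); m=(A+B)/2; print(m,U(m))
n=-r.as_matrix()[:,2]; t=m-n*.0198+n*.0240
print("target",t,U(t),"from",p,"tool delta mm",r.inv().apply(t-p)*1000)
for q in[(187,45),(373,47)]: print(U(p2w(w,*q,.067)))
```

```text
[0.02300022 0.00256209 0.0865    ] [-0.02557654  0.00266484  0.0935    ]
[0.57840702 0.17285271 0.09      ] [-0.00128816  0.00261347  0.09      ]
target [0.57898757 0.17270885 0.0941572 ] [-0.00069009  0.00261951  0.0941572 ] from [0.53466495 0.18299226 0.16892342] tool delta mm [55.6699244  -1.17841428 67.52556162]
[0.0631242  0.06231919 0.067     ]
[ 0.06182601 -0.05887209  0.067     ]
```

Call:
drive_tool([
  [[28, -0.6, 0, 0, 0, 0], [27.5, -0.6, 0, 0, 0, 0], [0, 0, 20, 0, 0, 0], [0, 0, 20, 0, 0, 0], [0, 0, 10, 0, 0, 0], [0, 0, 8, 0, 0, 0], [0, 0, 0, 0, 0, 0], [0, 0, 0, 0, 0, 0]],
])

```text
time: 11.62
position: [0.5808, 0.1732, 0.1054]
tool_rot: [0.99, -0.125, -0.07, -0.009]
ft_force: [-0.2, -0.2, 0.2]
grip_width: 0.0436
grip_force: 0.0
```

Call:
drive_tool([
  [[0, 0, 0, 0, 0, 0], [0, 0, 0, 0, 0, 0]],
])

```text
time: 11.78
position: [0.5822, 0.173, 0.1065]
tool_rot: [0.99, -0.125, -0.068, -0.009]
ft_force: [1.0, 0.7, 0.6]
grip_width: 0.0435
grip_force: 0.0
```

Run:
```python
from h import *
p,r,o=pose(); print(p,r.as_euler('xyz'),o["ft_force"],o["grip_width"])
print(r.inv().apply(np.array([.57899,.17271,.0942])-p)*1000)
w=cam("wrist"); cv2.imwrite("pics/w6.png",w["img"][:,:,::-1])
```

```text
[0.58218354 0.17304774 0.10651609] [-3.14083529  0.13771933 -0.25088469] [1.0165813  0.66337517 0.64987787] 0.04347394306085705
[-1.29040607  1.12955053 12.61180998]
```

View pics/w6.png

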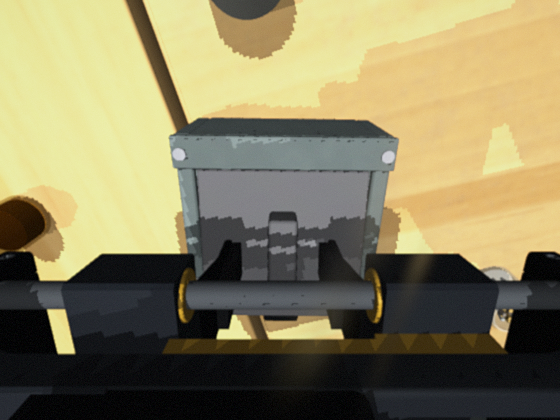

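The fingers straddle the rib, which is at column 283 between the tips at about 230 and 330. I'll descend gently and watch the force.

Call:
drive_tool([
  [[-1, 0.5, 4, 0, 0, 0], [0, 0.5, 4, 0, 0, 0], [0, 0, 2, 0, 0, 0], [0, 0, 0, 0, 0, 0], [0, 0, 0, 0, 0, 0]],
])

```text
time: 12.25
position: [0.5787, 0.1724, 0.0953]
tool_rot: [0.99, -0.125, -0.07, -0.009]
ft_force: [0.6, -0.5, 0.7]
grip_width: 0.0434
grip_force: 0.0
```

Call:
drive_tool([
  [[0, 0, 0.5, 0, 0, 0], [0, 0, 0.5, 0, 0, 0], [0, 0, 0, 0, 0, 0]],
])

```text
time: 12.5
position: [0.5788, 0.1725, 0.0946]
tool_rot: [0.99, -0.125, -0.069, -0.009]
ft_force: [-0.9, 0.9, -0.2]
grip_width: 0.0436
grip_force: 0.0
```

Close on the rib.

Call:
drive_tool([
  [[0, 0, 0, 0, 0, 0], [0, 0, 0, 0, 0, 0], [0, 0, 0, 0, 0, 0], [0, 0, 0, 0, 0, 0], [0, 0, 0, 0, 0, 0], [0, 0, 0, 0, 0, 0]],
], gripper=0, squeeze=20)

```text
time: 13.0
position: [0.5788, 0.1725, 0.0947]
tool_rot: [0.99, -0.125, -0.069, -0.009]
ft_force: [-0.9, 0.0, -0.9]
grip_width: 0.0154
grip_force: 20.0
```

Call:
drive_tool([
  [[-1, 0, 0.15, 0, 0, 0], [-1, 0, 0.15, 0, 0, 0], [-1, 0, 0.15, 0, 0, 0], [0, 0, 0, 0, 0, 0]],
])

```text
time: 13.33
position: [0.5764, 0.1733, 0.0949]
tool_rot: [0.99, -0.125, -0.069, -0.009]
ft_force: [2.3, -0.1, 1.4]
grip_width: 0.0161
grip_force: 20.0
```

Call:
drive_tool([
  [[-1.5, 0, 0.2, 0, 0, 0], [-1.5, 0, 0.2, 0, 0, 0], [-1.5, 0, 0.2, 0, 0, 0], [0, 0, 0, 0, 0, 0]],
])

```text
time: 13.67
position: [0.5711, 0.1745, 0.0947]
tool_rot: [0.99, -0.125, -0.07, -0.009]
ft_force: [1.2, -0.4, 0.2]
grip_width: 0.0156
grip_force: 20.0
```

Call:
drive_tool([
  [[-1.5, 0, 0.2, 0, 0, 0], [-1, 0, 0.15, 0, 0, 0], [0, 0, 0, 0, 0, 0], [0, 0, 0, 0, 0, 0]],
])

```text
time: 14.0
position: [0.5687, 0.1751, 0.0947]
tool_rot: [0.99, -0.125, -0.07, -0.009]
ft_force: [1.0, -0.6, 1.9]
grip_width: 0.0161
grip_force: 20.0
```

Call:
drive_tool([
  [[-1, 0, -2, 0, 0, 0], [-1, 0, -3, 0, 0, 0], [-1, 0, -4, 0, 0, 0], [-1, 0, -6, 0, 0, 0], [0, 0, 0, 0, 0, 0]],
])

```text
time: 14.42
position: [0.5672, 0.1757, 0.1111]
tool_rot: [0.99, -0.125, -0.069, -0.009]
ft_force: [0.0, 0.3, -1.2]
grip_width: 0.0158
grip_force: 20.0
```

Call:
drive_tool([
  [[-2, 0, -12, 0, 0, 0], [-3, 0, -20, 0, 0, 0], [-3, 0, -20, 0, 0, 0], [-3, 0, -20, 0, 0, 0], [-3, 0, -10, 0, 0, 0], [0, 0, 0, 0, 0, 0], [0, 0, 0, 0, 0, 0]],
])

```text
time: 15.0
position: [0.5646, 0.1762, 0.1937]
tool_rot: [0.99, -0.125, -0.069, -0.009]
ft_force: [-0.3, 0.4, -1.6]
grip_width: 0.0159
grip_force: 20.0
```

Run:
```python
from h import *
p,r,o=pose(); print(p,r.as_euler('xyz'),o["ft_force"],o["grip_width"],o["q"])
y=-.253
# TCP offset rel. to cover origin in cover frame: rib-centre x (~ -1mm + tilt corr), plate 3.5 + 24.0
w=cam("wrist"); cv2.imwrite("pics/w7.png",w["img"][:,:,::-1])
```

```text
[0.5646438  0.17615818 0.19371491] [-3.14129993  0.13916777 -0.25100991] [-0.33512937  0.3786403  -1.62561434] 0.01589046483679144 [0.09075901 0.58944955 1.48347199 0.05019513 1.20021299 1.89132164]
```

View pics/w7.png

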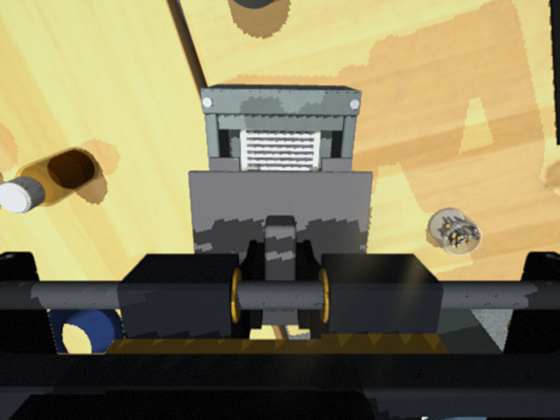

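The cover is lifted off and held level in the jaws, and the open bay is visible at (280,150). Before laying it down I'll check the height of the raised shelf behind the mat.

Run:
```python
from h import *
c=cam("top"); s=cam("scene")
for a,b in(((311,162),(275,149)),((308,100),(253,131))):
    A=p2w(c,*a,0)-c["t"]; B=p2w(s,*b,0)-s["t"]
    k=np.linalg.lstsq(np.c_[A,-B],s["t"]-c["t"],rcond=None)[0]; print("shelf",c["t"]+k[0]*A,s["t"]+k[1]*B)
p,r,o=pose(); t=np.array([.607,-.174,.20]); print(r.inv().apply(t-p)*1000)
Rz=R.from_rotvec([0,0,.386]); r2=Rz*r*R.from_rotvec([0,-.011,0]); print((r.inv()*r2).as_rotvec(), r2.as_euler('xyz'))
```

```text
shelf [ 0.68517644 -0.09398041  0.22007439] [ 0.69502439 -0.07435391  0.22088199]
shelf [ 0.83415286 -0.08846266  0.22353733] [ 0.84308928 -0.06941653  0.22545914]
[126.4364752  328.24604743 -26.01710117]
[-0.05701729 -0.010464   -0.38176727] [3.14054644 0.15375501 0.13459076]
```

The shelf edge at x≈0.69, z≈0.22 overhangs the mat's rear. So I'll turn the tool half round, keeping the wrist camera and lean towards the robot.

Call:
drive_tool([
  [[0, 0, 0, -0.0167, 0, -0.119], [0, 0, 0, -0.0167, 0, -0.119], [0, 0, 0, -0.0167, 0, -0.119], [0, 0, 0, -0.0167, 0, -0.119], [0, 0, 0, -0.0167, 0, -0.119], [0, 0, 0, -0.0167, 0, -0.119], [0, 0, 0, -0.0167, 0, -0.119], [0, 0, 0, -0.0167, 0, -0.119]],
])

```text
time: 15.82
position: [0.5641, 0.176, 0.1916]
tool_rot: [0.934, 0.35, -0.067, 0.024]
ft_force: [-0.4, 0.1, -1.7]
grip_width: 0.0162
grip_force: 20.0
```

Call:
drive_tool([
  [[0, 0, 0, -0.0167, 0, -0.119], [0, 0, 0, -0.0167, 0, -0.119], [0, 0, 0, -0.0167, 0, -0.119], [0, 0, 0, -0.0167, 0, -0.119], [0, 0, 0, -0.0167, 0, -0.119], [0, 0, 0, -0.0167, 0, -0.119], [0, 0, 0, -0.0167, 0, -0.119], [0, 0, 0, -0.0167, 0, -0.119]],
])

```text
time: 16.48
position: [0.564, 0.1761, 0.1917]
tool_rot: [0.667, 0.742, -0.048, 0.051]
ft_force: [0.2, 0.6, -1.2]
grip_width: 0.0158
grip_force: 20.0
```

Call:
drive_tool([
  [[0, 0, 0, -0.0167, 0, -0.119], [0, 0, 0, -0.0167, 0, -0.119], [0, 0, 0, -0.0167, 0, -0.119], [0, 0, 0, -0.0167, 0, -0.119], [0, 0, 0, -0.0167, 0, -0.119], [0, 0, 0, -0.0167, 0, -0.119], [0, 0, 0, -0.0167, 0, -0.119], [0, 0, 0, -0.0167, 0, -0.119]],
])

```text
time: 17.15
position: [0.5637, 0.1761, 0.1916]
tool_rot: [0.248, 0.966, -0.018, 0.066]
ft_force: [-0.2, 1.0, -1.3]
grip_width: 0.0156
grip_force: 20.0
```

Call:
drive_tool([
  [[0, 0, 0, -0.0167, 0, -0.119], [0, 0, 0, -0.0167, 0, -0.119], [0, 0, 0, -0.0167, 0, -0.119], [0, 0, 0, -0.0167, 0, -0.119], [0, 0, 0, 0, 0, 0], [0, 0, 0, 0, 0, 0]],
])

```text
time: 17.65
position: [0.5641, 0.1758, 0.1921]
tool_rot: [0.016, 0.998, -0.001, 0.068]
ft_force: [-0.0, -0.1, -1.2]
grip_width: 0.0161
grip_force: 20.0
```

Run:
```python
from h import *
p,r,o=pose(); print(p,r.as_euler('xyz'),r.as_matrix().round(3),o["q"],o["ft_force"],o["grip_width"])
for t in((.54,-.174,.19),(.606,-.174,.10)): print(r.inv().apply(np.array(t)-p)*1000)
```

```text
[0.56414204 0.17577329 0.19209711] [-3.14155568  0.13630912  3.10961937] [[-0.99   0.032  0.136]
 [ 0.032  0.999 -0.004]
 [-0.136 -0.    -0.991]] [ 0.12334336  0.50585797  1.66604889 -0.02840469  0.835204   -1.39783437] [-0.00747258 -0.13688819 -1.16591608] 0.01606871984269087
[ 1.31130760e+01 -3.50366278e+02  3.31118739e-01]
[ -40.01144047 -348.25277241   98.46021148]
```

Call:
drive_tool([
  [[1.3, -20, 0, 0, 0, 0], [1.3, -38, 0, 0, 0, 0], [1.3, -38, 0, 0, 0, 0], [1.3, -38, 0, 0, 0, 0], [1.3, -38, 0, 0, 0, 0], [1.3, -38, 0, 0, 0, 0], [1.3, -38, 0, 0, 0, 0], [1.3, -38, 0, 0, 0, 0]],
])

```text
time: 18.32
position: [0.5459, -0.111, 0.1913]
tool_rot: [0.015, 0.998, -0.001, 0.069]
ft_force: [0.4, 0.6, -0.3]
grip_width: 0.0154
grip_force: 20.0
```

Call:
drive_tool([
  [[1.3, -38, 0, 0, 0, 0], [1.3, -26, 0, 0, -0.012, 0], [-13, 0.5, 25, 0, 0, 0], [-13, 0.5, 25, 0, 0, 0], [-13, 0.5, 25, 0, 0, 0], [-13, 0.5, 23, 0, 0, 0], [0, 0, 0, 0, 0, 0], [0, 0, 0, 0, 0, 0]],
])

```text
time: 18.98
position: [0.6076, -0.1725, 0.1004]
tool_rot: [0.015, 0.997, -0.0, 0.073]
ft_force: [0.8, 0.6, -1.0]
grip_width: 0.0157
grip_force: 20.0
```

Run:
```python
from h import *
p,r,o=pose(); print(p,r.as_euler('xyz'),o["ft_force"],o["grip_width"],o["q"])
print(r.inv().apply(np.array([.607,-.174,.045])-p)*1000)
c=cam("wrist"); print([w2p(c,x).round() for x in((.516,-.109,.003),(.677,-.087,.003),(.538,-.26,.003),(.70,-.239,.003))])
g=c["img"].max(2)
for y in (60,120,180,230): print(y,[(int(x),int(g[y,x])) for x in range(0,560,40)])
```

```text
[ 0.60756783 -0.17248519  0.10035576] [3.13958781 0.14699066 3.11221318] [ 0.81499513  0.62429105 -0.95797766] 0.015666568944896028 [-0.4834826   0.68258106  1.63445801  0.10322533  0.69577526 -2.10004362]
[ 8.62495272 -1.64046275 54.67903134]
[array([371.,  69.]), array([379., 270.]), array([149., 111.]), array([209., 295.])]
60 [(0, 236), (40, 216), (80, 210), (120, 221), (160, 135), (200, 147), (240, 186), (280, 202), (320, 201), (360, 200), (400, 202), (440, 245), (480, 244), (520, 244)]
120 [(0, 245), (40, 227), (80, 203), (120, 211), (160, 20), (200, 17), (240, 20), (280, 23), (320, 20), (360, 27), (400, 193), (440, 246), (480, 246), (520, 245)]
180 [(0, 75), (40, 154), (80, 221), (120, 210), (160, 227), (200, 81), (240, 105), (280, 79), (320, 110), (360, 76), (400, 246), (440, 246), (480, 246), (520, 246)]
230 [(0, 245), (40, 115), (80, 246), (120, 215), (160, 225), (200, 79), (240, 77), (280, 78), (320, 107), (360, 89), (400, 246), (440, 246), (480, 246), (520, 246)]
```

Call:
drive_tool([
  [[2, -0.4, 14, 0, 0, 0], [2, -0.4, 14, 0, 0, 0], [2, -0.4, 13, 0, 0, 0], [2, -0.4, 9, 0, 0, 0], [0.5, 0, 4, 0, 0, 0], [0, 0, 0, 0, 0, 0], [0, 0, 0, 0, 0, 0], [0, 0, 0, 0, 0, 0]],
])

```text
time: 19.7
position: [0.6085, -0.1751, 0.0487]
tool_rot: [0.014, 0.997, -0.001, 0.076]
ft_force: [-0.1, -1.1, -1.5]
grip_width: 0.0156
grip_force: 20.0
```

Call:
drive_tool([
  [[0.15, 0, 1, 0, 0, 0], [0.15, 0, 1, 0, 0, 0], [0, 0, 0, 0, 0, 0], [0, 0, 0, 0, 0, 0]],
])

```text
time: 20.03
position: [0.608, -0.1748, 0.0457]
tool_rot: [0.014, 0.997, -0.001, 0.075]
ft_force: [-0.3, -0.3, -1.3]
grip_width: 0.0158
grip_force: 20.0
```

Call:
drive_tool([
  [[0.15, 0, 1, 0, 0, 0], [0.15, 0, 1, 0, 0, 0], [0, 0, 0, 0, 0, 0], [0, 0, 0, 0, 0, 0]],
])

```text
time: 20.37
position: [0.6078, -0.1748, 0.0434]
tool_rot: [0.014, 0.997, -0.001, 0.075]
ft_force: [0.5, 0.6, -1.0]
grip_width: 0.0157
grip_force: 20.0
```

Call:
drive_tool([
  [[0.15, 0, 1, 0, 0, 0], [0.15, 0, 1, 0, 0, 0], [0, 0, 0, 0, 0, 0], [0, 0, 0, 0, 0, 0]],
])

```text
time: 20.7
position: [0.6079, -0.1748, 0.0414]
tool_rot: [0.014, 0.997, -0.001, 0.075]
ft_force: [0.4, -1.0, -1.7]
grip_width: 0.0155
grip_force: 20.0
```

Call:
drive_tool([
  [[0.1, 0, 0.7, 0, 0, 0], [0, 0, 0, 0, 0, 0], [0, 0, 0, 0, 0, 0]],
])

```text
time: 20.95
position: [0.608, -0.1749, 0.0409]
tool_rot: [0.014, 0.997, -0.001, 0.075]
ft_force: [-0.4, -0.3, -0.8]
grip_width: 0.016
grip_force: 20.0
```

Call:
drive_tool([
  [[0.1, 0, 0.7, 0, 0, 0], [0, 0, 0, 0, 0, 0], [0, 0, 0, 0, 0, 0]],
])

```text
time: 21.2
position: [0.608, -0.1749, 0.0405]
tool_rot: [0.014, 0.997, -0.001, 0.075]
ft_force: [-1.8, -0.2, 2.8]
grip_width: 0.0156
grip_force: 20.0
```

Touched down. Now release and withdraw along the fingers.

Call:
drive_tool([
  [[0, 0, 0, 0, 0, 0], [0, 0, 0, 0, 0, 0], [0, 0, 0, 0, 0, 0], [0, 0, 0, 0, 0, 0], [0, 0, 0, 0, 0, 0]],
], gripper=45)

```text
time: 21.62
position: [0.608, -0.1748, 0.04]
tool_rot: [0.014, 0.997, -0.001, 0.075]
ft_force: [0.1, -0.3, -0.5]
grip_width: 0.0368
grip_force: 0.0
```

Call:
drive_tool([
  [[0, 0, -5, 0, 0, 0], [0, 0, -15, 0, 0, 0], [0, 0, -30, 0, 0, 0], [0, 0, -30, 0, 0, 0], [8, 0, -30, 0, 0, 0], [15, 0, -30, 0, 0, 0], [20, 0, -20, 0, 0, 0], [0, 0, 0, 0, 0, 0]],
])

```text
time: 22.28
position: [0.5392, -0.1727, 0.1955]
tool_rot: [0.014, 0.997, -0.002, 0.076]
ft_force: [-1.1, 0.2, 0.1]
grip_width: 0.0389
grip_force: 0.0
```

Call:
drive_tool([
  [[30, 0, -10, 0, 0, 0], [30, 0, -10, 0, 0, 0], [30, 0, -10, 0, 0, 0], [0, 0, 0, 0, 0, 0], [0, 0, 0, 0, 0, 0], [0, 0, 0, 0, 0, 0]],
])

```text
time: 22.78
position: [0.4491, -0.1711, 0.2082]
tool_rot: [0.014, 0.997, -0.002, 0.076]
ft_force: [0.1, 0.5, 1.1]
grip_width: 0.0394
grip_force: 0.0
```

Run:
```python
from h import *
p,r,o=pose(); print(p,o["ft_force"],o["grip_width"])
c=cam("top"); i=c["img"]; cv2.imwrite("pics/t2.png",i[:,:,::-1])
m=(i.max(2)>50).astype(np.uint8)*255
# cover region inside mat area
M=np.zeros_like(m); cv2.fillPoly(M,[np.array([w2p(c,x) for x in((.520,-.112,.003),(.673,-.091,.003),(.696,-.236,.003),(.541,-.256,.003))]).astype(np.int32)],255)
m&=M
for y in range(172,246,5): print(y,''.join('#' if v else '.' for v in m[y,300:375]))
ct=max(cv2.findContours(m,0,2)[0],key=cv2.contourArea); R_=cv2.minAreaRect(ct); print(R_,p2w(c,*R_[0],.02))
```

```text
[ 0.44909422 -0.17108532  0.20823574] [0.07817065 0.5491218  1.0819529 ] 0.0394065802093554
172 ...........................................................................
177 ...........................................................................
182 ...........................................................................
187 ...................####################################....................
192 ...................#####################################...................
197 ..................######################################...................
202 ..................######################################...................
207 ..................######################################...................
212 ..................######################################...................
217 ..................#####################################....................
222 ......................#######.............############.....................
227 ...........................................................................
232 ...........................................................................
237 ...........................................................................
242 ...........................................................................
((336.5, 205.0), (38.0, 37.0), 90.0) [ 0.60732644 -0.17492675  0.02      ]
```

Cover lies centred on the mat and the robot is clear.

```bash
python3 -c "
from rig import ticket; print(ticket.hand_in())"
```

```text
the job is handed in; nothing more can be done
None
```

The tab was pressed until the cover popped (about 13 N read at the wrist), and the cover was drawn forward, lifted off and laid rib up within about 1 mm of the mat's middle; I handed the job in at about 23 s with the arm clear.

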